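Serve the bread roll with the tongs

ROBOT

A 6-joint arm with a two-finger parallel gripper is mounted at the origin on a cart in front of the work surface, level with it; the furniture and walls round the work are solid. World frame = base frame: x ahead of the robot, y to its left, z up, the work surface at z = 0. Lengths are in m, angles in rad, forces in N, time in s.
With the tool pointing down it reaches from about 0.425 to 0.95 m from the base axis. Payload 3.5 kg.
Tool frame: the origin (TCP) lies midway between the tips of the shut fingers; the grasp point (between the pads) lies 19 mm behind it; x points along the fingers, z is the direction in which the jaws open and shut, and the axes are right-handed (so a half turn about x gives the same grasp; the last joint's range is limited). The gripper opens to 85 mm and grips with 20 to 120 N. Pads are 22 mm wide; open, the fingers measure 114 mm over their backs; the gripper's body (76 mm by 85 mm) begins 54 mm behind the grasp point. The pads swing forward as they close: fully open they stand 13 mm farther back than shut.
Start: joints at [-1.405, 0.286, 1.577, -0, 1.279, -0.15], TCP at [0.21, -0.642, 0.231] pointing down, gripper open.
Joint ranges: [-2.77, 2.77], [-0.9, 2.22], [0.21, 2.48], [-1.53, 4.67], [0.24, 2.81], [-2.84, 2.84]. Speed limits (rad/s): [2.79, 2.79, 3.14, 3.14, 3.14, 3.14].

INTERFACE

Orientations are given as a unit quaternion [x, y, z, w].
In Python, from plant import readout, eyes, ctrl gives the robot as it stands.
- The arm moves only by the tool move_arm, never from a script. Its argument "commands" is a list of rows, each a list of 7 numbers: the turn, a rotation vector about the world's x, y, z in rad, then the shift along the world's x, y, z in mm, then the closure in counts, from 0 (fully open) to 255 (shut). A call has 1 to 12 rows; each row is the pose to reach, as a shift and turn from the pose measured when the call began; what a row does not reach only later rows make up. A row lasts 1/10 s, in which the tool goes at most 50 mm and 8.59 degrees, less where a joint would pass 70% of its speed; a pose out of reach is approached as far as the arm can. A call with a gripper value outside its range is refused whole. The fingers move at their own pace and stop on an object; "newtons" is the grip in N (left out, the last holds). Time passes only in rows, so rows that repeat a pose let the fingers close. It gives the time, the measured TCP pose, the force and the opening at its end, in the units of the state.
- readout.get_state(): the state, without advancing time (a new reading comes with each control period).
- eyes.read_camera(name): name is "side" or "top" or "wrist"; returns a dict with "color" (420x560x3 uint8, red, green, blue), "depth" (420x560 float32, m along the optical axis (not along the pixel's ray), 0 where there is no reading), "K" (3x3 intrinsics, pixels), "eye" and "attitude" of the camera in the world. Camera axes: x right, y down, z forward; pixel columns grow to the right and rows downward; lengths in m; the calibration is good to about 2 mm. A picture is of the moment at which its call begins.
- ctrl.sign_off(): hands the job in, once; it reports no verdict.
The state is a dict: "time": time; "qpos": joint angles; "dq": joint speeds; "joint_efforts": joint torques, N m; "eef_pos": TCP position; "tcp_rot": TCP orientation; "contact_force": force on the tool from outside, world axes, zero at the start; "wrist_torque": the same for the moment, N m; "opening": opening from 0.0 (shut) to 1.0 (fully open).
Only numpy, scipy, OpenCV 4.12 (cv2) and the standard library are available. Lean on these libraries where they do the work, as an engineer would, in place of code of your own. Each camera call takes 0.05 s, during which the arm holds its last target.

TASK

Serve the round roll without touching it by hand: lift the glass cover off the wooden board by its knob and gently stand it upright on the bare worktop, clear of the board, then take the kitchen tongs, grip the round roll between their jaws (not the croissant) and carry it over to the plate. Finish while holding it there: hand still squeezing the tongs, the roll held still in the jaws over the middle of the plate, at least 10 cm above the worktop. Leave the croissant, the plate, the jam jar and the mug where they are.

Things in the scene. Friction and masses are not known exactly. Their poses are not given: they have to be found in the camera images.
- cover: glass cover (cloche), 188 mm across the rim, 105 mm high, with a round wooden knob on top (143 mm high in all), 0.45 kg, hollow, wall 4 mm. It stands over the roll and the croissant on the board. Origin: centre of its rim's underside; z up.
- cover_knob (a point): middle of the wooden knob on the cover, 132 mm above the rim's underside; the knob is round, 31 mm across, its top 11 mm above this point, its widest part from 9 mm below to 6 mm above it.
- board: round wooden base of the cover, 220 mm across, 18 mm thick, flat top, it does not move. Origin: centre of its underside.
- roll: round bread roll, 55 mm across, 43 mm high, rounded top with a cross cut, straight sides from 13 to 25 mm above its underside, 45 g. It lies on the board under the cover. Origin: centre of its underside. The gripper must not touch it.
- croissant: croissant, about 105 mm long by 53 mm wide by 38 mm high, lies on the board under the cover beside the roll, 82 mm between their centres. Origin: about the middle of its underside; x along its length, which is across the line from it to the roll (within about 0.2 rad). To be left where it is.
- tongs: sprung steel kitchen tongs with black rubber grips, lying on edge so the two arms are side by side and close level; 24 mm high, 265 mm long, 110 g, centre of mass 15 mm behind the origin. Origin: centre line, underside, midway along the grips; x along the centre line from pivot (x = -105 mm, loop to -134) to jaws (middle +120, ends +140 mm), z up.
- tongs_grip (a point): point midway between the two rubber grips, 12 mm above the tongs' underside. Grips: 64 mm long (32 each way), 22 mm high, upright outer faces bowed gently outward (radius 120 mm), most at the middle: grip them there. The spring holds the tongs open when left alone: 58 mm over the grips. Each arm pushes back with 7 N when just squeezed, 9 N on the roll; a squeeze of 25 to 35 N holds the roll well.
- tongs_jaws (a point): point midway between the jaws, 12 mm above the tongs' underside, 120 mm ahead of the grip point; the jaws are flat plates 36 mm long, 24 mm high. Left open they are 84 mm apart inside, 92 outside. They move 2.1 times as far as the grips: squeezed from 58 to 54 mm at the grips, the jaws are 75 mm apart; on the roll (55 mm) the grips are 44 mm over the outsides and the jaws parallel.
- tongs_left (a joint): how far each arm of the tongs is squeezed, rad: 0 fully open by its spring, about 0.067 when closed on the roll, 0.17 fully squeezed (jaws 8 mm apart).
- plate: white plate, 170 mm across, 18 mm high, stands on the worktop. Origin: centre of its underside.
- jam_jar: glass jar with a yellow lid, 66 mm across, 108 mm high; a bystander. Origin: centre of its underside.
- mug: blue and white striped mug with a handle, 84 mm across, 89 mm high; a bystander. Origin: centre of its underside.
Not all that is in view belongs to the job. Leave any green look-alike of the cover alone.

How it is judged:
On the way, in this order (a step that is already met when the one before it is completed fails the run):
1. the cover stands upright on the worktop, clear of the board, and is let go (height (world z) of cover below 0.006 m and angle between cover's own z axis and vertical below 0.06 rad and horizontal distance between cover and board above 0.2 m and contact force between the fingers and cover below 0.05 N and linear speed of cover below 0.02 m/s), for 0.2 s.
2. the tongs are lifted in the hand (height (world z) of tongs above 0.03 m and contact force between the fingers and tongs above 1 N), for 0.2 s.
3. the roll is lifted off the board in the jaws of the tongs (height (world z) of roll above 0.05 m and contact force between tongs and roll above 1 N and contact force between the fingers and tongs above 1 N), for 0.2 s.
At the end, for the whole second after the job is handed in: Roll held still in the tongs' jaws, untouched by the hand, underside over 10 cm above the worktop, middle within 5 cm of the plate's (level); hand grips the tongs; cover upright, at rest on the worktop, over 20 cm from the board's middle; croissant, plate, jar, mug within 25 mm of their places (height (world z) of roll above 0.1 m and horizontal distance between roll and plate below 0.05 m and contact force between tongs and roll above 1 N and contact force between the fingers and tongs above 1 N and distance between roll and tongs_jaws below 0.045 m and linear speed of roll below 0.03 m/s and contact force between the fingers and roll below 0.05 N and height (world z) of cover below 0.006 m and angle between cover's own z axis and vertical below 0.06 rad and horizontal distance between cover and board above 0.2 m and linear speed of cover below 0.02 m/s and distance of each of jam_jar, mug, croissant, plate from where it was at the start of the episode below 0.025 m); the arm keeps its last pose, push and grip.
It fails at once if the hand or arm touches the roll (contact force between any of the fingers, the arm and roll above 0.3 N).
It fails at once if the glass cover is tipped over (angle between cover's own z axis and vertical above 0.6 rad).
It fails at once if the glass cover is dropped: it falls freely by more than about 1 cm (linear speed of cover above 0.5 m/s and contact force between the fingers and cover below 0.05 N).
It fails at once if the croissant, the plate, the jam jar or the mug is knocked out of its place (distance of any of croissant, plate, jam_jar, mug from where it was at the start of the episode above 0.03 m).
It also fails if it takes over 61 s, if anything falls off the work surface, if the arm or the gripper's body presses on something with over 40 N, if the wrist force passes 120 N, or if a joint passes its speed limit or range.

## Working session

There is one attempt and no reset: what is moved stays moved. The work goes in short steps, Python scripts to look and compute and a tool call to move; the robot and the scene stay as the last step left them, time stands still between calls to the robot, and variables do not carry over. Pictures are saved under pics/ and viewed, and the job is handed in when it is done.

Besides the shell and the picture viewer there is one more tool, called after "Request:" by a JSON object that holds its "op" and its "data", one argument or row to a line. move_arm: Moves the arm, as the interface text tells. Its arguments: {"type":"object","properties":{"commands":{"type":"array"},"newtons":{"type":"number"}},"required":["commands"]}

```bash
ls; mkdir -p pics
cat > h.py <<'E'
import numpy as np, cv2
from plant import readout, eyes, ctrl
from scipy.spatial.transform import Rotation as R
def rot(a):
    a=np.array(a,float)
    return a if a.shape==(3,3) else R.from_quat(a.ravel()).as_matrix()
def cam(n,save=None):
    c=eyes.read_camera(n)
    if save: cv2.imwrite('pics/'+save,c['color'][:,:,::-1])
    c['Rm']=rot(c['attitude']); c['eye']=np.array(c['eye'],float); return c
def ray(c,u,v):
    K=np.array(c['K']); return c['Rm']@np.array([(u-K[0,2])/K[0,0],(v-K[1,2])/K[1,1],1.])
def onz(c,u,v,z):
    d=ray(c,u,v); return c['eye']+d*(z-c['eye'][2])/d[2]
def pts(c):
    K=np.array(c['K']); D=c['depth']; v,u=np.mgrid[:D.shape[0],:D.shape[1]]
    P=np.stack([(u-K[0,2])/K[0,0]*D,(v-K[1,2])/K[1,1]*D,D],-1)
    P=P@c['Rm'].T+c['eye']; P[D<=0]=np.nan; return P
def proj(c,p):
    q=c['Rm'].T@(np.array(p)-c['eye']); K=np.array(c['K']); return (K@q/q[2])[:2]
E
python3 - <<'E'
from h import *
print(readout.get_state())
for n in ['top','side','wrist']:
    c=cam(n,n+'0.png'); print(n,c['eye'],c['attitude'],c['K'])
E
```

```text
pics
{'time': 0.0, 'qpos': array([-1.40499813e+00,  2.87208231e-01,  1.57819228e+00,  3.37002627e-05,
        1.27859717e+00, -1.49977405e-01]), 'dq': array([-0.00101517,  0.00039866,  0.00148061, -0.00099992, -0.00064551,
       -0.00091334]), 'joint_efforts': array([-5.89146184e-04, -4.05981338e+01, -2.92623210e+01, -1.84739451e-04,
        5.80698557e-03,  2.37296049e-06]), 'eef_pos': array([ 0.20956368, -0.64094834,  0.22991053]), 'tcp_rot': array([ 0.41577158,  0.57299267, -0.41456236,  0.57179668]), 'contact_force': array([ 0.37453802,  0.0360639 , -0.1298713 ]), 'wrist_torque': array([0.02078121, 0.0308783 , 0.00778366]), 'opening': 1.00187094810992}
top [-0.42955887 -0.18133997  1.39834586] [ 0.68199873 -0.66018679  0.21895539 -0.22603024] [[430.27875421   0.         274.10589437]
 [  0.         430.27875421 214.07260668]
 [  0.           0.           1.        ]]
side [-0.14008899  0.77331175  0.96156768] [-0.27380629  0.8525021  -0.42430439  0.13504101] [[393.78693667   0.         282.2348183 ]
 [  0.         393.78693667 213.63884782]
 [  0.           0.           1.        ]]
wrist [ 0.27378563 -0.6202166   0.37118781] [ 0.80243476 -0.58147167 -0.07908386  0.1083277 ] [[357.6405834    0.         281.57806561]
 [  0.         357.6405834  205.09559569]
 [  0.           0.           1.        ]]
```

View pics/top0.png

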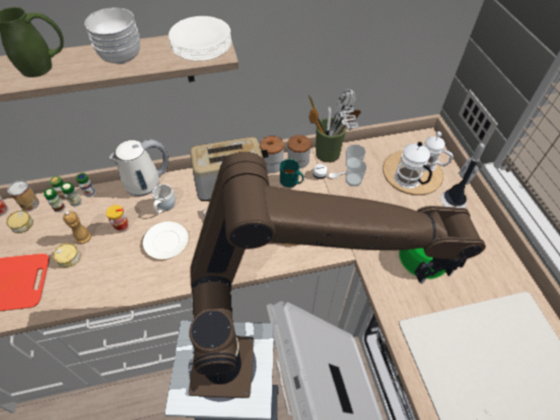

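View pics/side0.png

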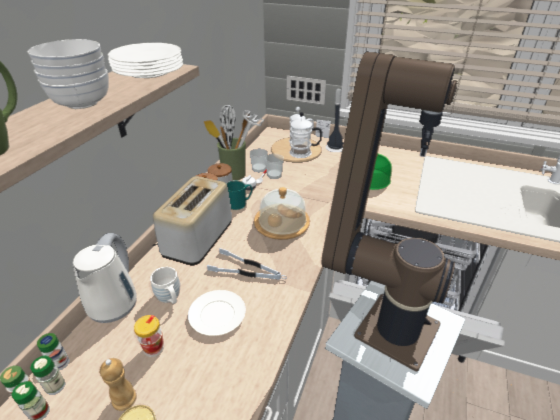

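View pics/wrist0.png

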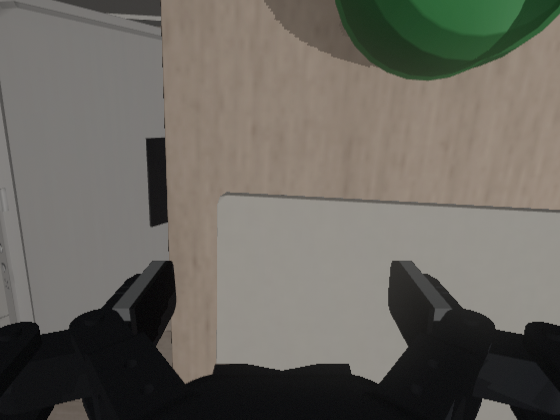

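The top view has the cover hidden behind the arm. In the side view, the clear cover is at about (282,210) with its knob at (282,192), the tongs are around (250,268), and the plate is at (217,315). The green look-alike at (376,170) is not the target. I'll enlarge and measure from the side view.

Run:
```python
from h import *
c=cam('side'); im=c['color'][:,:,::-1]
a=cv2.resize(im[165:305,180:330],None,fx=5,fy=4.2,interpolation=cv2.INTER_CUBIC); cv2.imwrite('pics/sc.png',cv2.resize(im[170:300,190:330],None,fx=4.6,fy=4.6,interpolation=cv2.INTER_CUBIC)[:600,:800])
P=pts(c)
for n,(u,v) in dict(knob=(282,192),knobt=(282,188),plate=(217,313),jar=(149,326),mug=(165,280),board=(282,236),green=(376,165),work=(330,225),tA=(248,272),tB=(250,263),tEnd=(210,270),jaw=(280,275)).items(): print(n,P[v,u].round(3))
print('knob',onz(c,282,192,.15))
```

```text
knob [ 0.557 -0.204  0.153]
knobt [ 0.566 -0.215  0.161]
plate [0.464 0.263 0.005]
jar [0.514 0.452 0.108]
mug [0.671 0.278 0.033]
board [ 0.505 -0.132  0.017]
green [ 0.394 -0.677  0.099]
work [0.213 0.069 0.337]
tA [0.486 0.088 0.022]
tB [0.517 0.041 0.009]
tEnd [0.608 0.143 0.005]
jaw [0.396 0.032 0.015]
knob [ 0.5595235  -0.20709085  0.15      ]
```

View pics/sc.png

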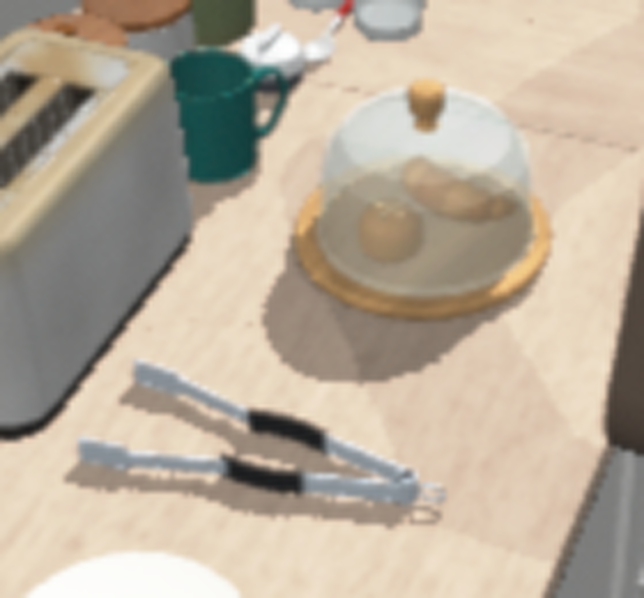

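Run:
```python
from h import *
s=readout.get_state(); M=rot(s['tcp_rot']); print(M.round(3))
c=cam('wrist'); print(M.T@(c['eye']-s['eef_pos']), (M.T@c['Rm']).round(3))
```

```text
[[-0.     0.951  0.311]
 [ 0.001  0.311 -0.951]
 [-1.     0.    -0.001]]
[-1.41105048e-01  6.75350864e-02 -1.20723802e-04] [[-0.001 -0.266  0.964]
 [ 0.001 -0.964 -0.266]
 [ 1.     0.     0.001]]
```

Request:
{"op": "move_arm", "data": {
  "commands": [
    [0,0,0,0,30,50,0],
    [0,0,0,50,80,60,0],
    [0,0,0,85,120,60,0],
    [0,0,0,115,160,60,0],
    [0,0,0,145,200,60,0],
    [0,0,0,175,240,60,0],
    [0,0,0,205,280,60,0],
    [0,0,0,235,320,60,0],
    [0,0,0,250,340,60,0],
    [0,0,0,250,340,60,0]
  ]
}}

```text
time: 1.25
eef_pos: [0.4621, -0.2969, 0.2908]
tcp_rot: [0.414, 0.574, -0.412, 0.574]
contact_force: [-0.8, 0.6, -1.0]
opening: 0.999
```

Run:
```python
from h import *
for n in ['wrist','top','side']: cam(n,n+'1.png')
```

```text
(no output)
```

View pics/wrist1.png

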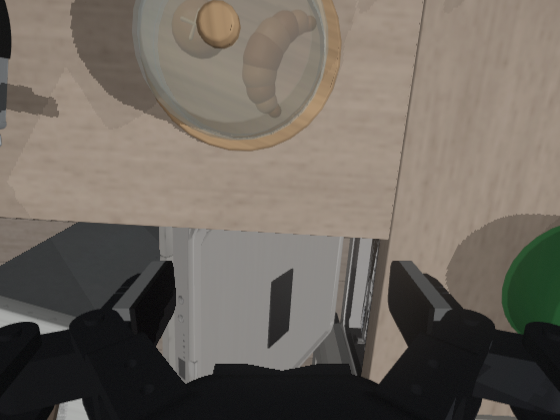

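View pics/top1.png

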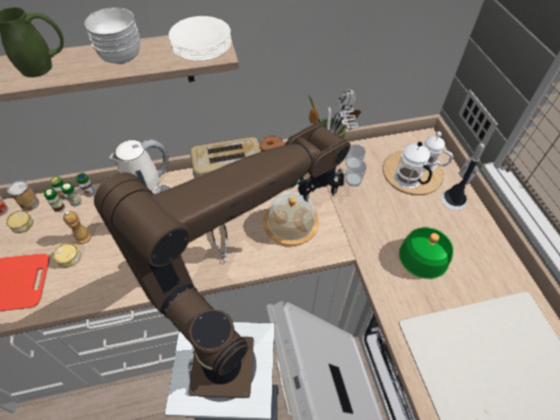

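View pics/side1.png

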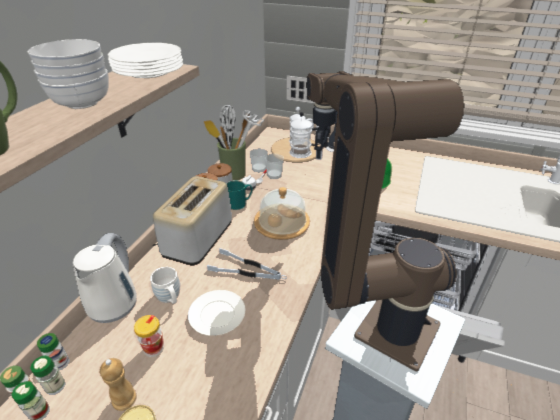

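Wrist view: the clear cover's wooden knob is at (218,24), with the croissant at (270,60) and the roll under the knob at (200,27). In the top view the knob is at (293,201); the green dome at (427,250) is the look-alike to avoid.

Run:
```python
from h import *
cs={n:cam(n) for n in ['wrist','top','side']}
def mask(c,x0,x1,y0,y1):
    hsv=cv2.cvtColor(c['color'],cv2.COLOR_RGB2HSV)
    m=cv2.inRange(hsv,(8,110,90),(22,255,255)); z=np.zeros_like(m); z[y0:y1,x0:x1]=m[y0:y1,x0:x1]
    n,l,st,ce=cv2.connectedComponentsWithStats(z); i=1+np.argmax(st[1:,4]); return ce[i],st[i]
A=[];b=[]
for n,box in dict(wrist=(185,255,0,60),top=(283,303,192,210),side=(274,292,184,202)).items():
    ce,st=mask(cs[n],*box); print(n,ce,st, onz(cs[n],*ce,.150))
    d=ray(cs[n],*ce); d/=np.linalg.norm(d); Q=np.eye(3)-np.outer(d,d); A.append(Q); b.append(Q@cs[n]['eye'])
print(np.linalg.solve(sum(A),sum(b)))
c=cs['top']
for p in [(.55,-.46),(.6,-.46),(.5,-.46),(.6,-.5)]:
    print(p,[proj(c,(p[0]+.1*np.cos(t),p[1]+.1*np.sin(t),0)).round() for t in np.arange(4)*np.pi/2])
print(onz(c,355,262,0),onz(c,400,182,0), pts(c)[175,355],pts(c)[173,322])
```

```text
Traceback (most recent call last):
ValueError: attempt to get argmax of an empty sequence
```

Run:
```python
from h import *
cs={n:cam(n) for n in ['wrist','top','side']}
def mask(c,x0,x1,y0,y1):
    hsv=cv2.cvtColor(c['color'],cv2.COLOR_RGB2HSV)
    m=cv2.inRange(hsv,(5,95,80),(25,255,255)); z=np.zeros_like(m); z[y0:y1,x0:x1]=m[y0:y1,x0:x1]
    n,l,st,ce=cv2.connectedComponentsWithStats(z)
    if n<2: print(hsv[(y0+y1)//2,(x0+x1)//2]); return None,None
    i=1+np.argmax(st[1:,4]); return ce[i],st[i]
A=[];b=[]
for n,box in dict(wrist=(185,255,0,60),top=(283,303,192,210),side=(274,292,184,202)).items():
    ce,st=mask(cs[n],*box)
    if ce is None: print(n);continue
    print(n,ce,st, onz(cs[n],*ce,.150))
    d=ray(cs[n],*ce); d/=np.linalg.norm(d); Q=np.eye(3)-np.outer(d,d); A.append(Q); b.append(Q@cs[n]['eye'])
print(np.linalg.solve(sum(A),sum(b)))
c=cs['top']
for p in [(.55,-.46),(.6,-.46),(.5,-.46),(.6,-.5)]:
    print(p,[proj(c,(p[0]+.1*np.cos(t),p[1]+.1*np.sin(t),0)).round() for t in np.arange(4)*np.pi/2])
print(onz(c,355,262,0),onz(c,400,182,0), pts(c)[175,355],pts(c)[173,322])
```

```text
wrist [205.5371248   23.43917852] [188   0  44  41 633] [ 0.56068758 -0.21223499  0.15      ]
top [291.94545455 201.29090909] [289 197   7  10  55] [ 0.56100952 -0.21550354  0.15      ]
side [282.11538462 191.71153846] [279 188   7  10  52] [ 0.56028375 -0.20888464  0.15      ]
[ 0.56200635 -0.21317412  0.14784407]
(0.55, -0.46) [array([351., 209.]), array([327., 228.]), array([355., 250.]), array([378., 229.])]
(0.6, -0.46) [array([350., 199.]), array([327., 218.]), array([354., 239.]), array([377., 219.])]
(0.5, -0.46) [array([352., 218.]), array([328., 239.]), array([356., 262.]), array([379., 240.])]
(0.6, -0.5) [array([359., 199.]), array([337., 218.]), array([364., 239.]), array([387., 219.])]
[ 0.39793899 -0.45766848  0.        ] [ 0.80073682 -0.68223275  0.        ] [ 0.75731407 -0.47338117  0.0856343 ] [ 0.36123264 -0.28591425  0.52853406]
```

Run:
```python
from h import *
c=cam('wrist'); P=pts(c)
cr=c['color'][0:70,170:260][:,:,::-1]; cv2.imwrite('pics/k.png',cv2.resize(cr,None,fx=8,fy=8,interpolation=cv2.INTER_CUBIC))
m=((P[...,2]>.142)&(P[...,2]<.17)).astype(np.uint8); m[:, :180]=0; m[:,260:]=0; m[80:]=0
Q=P[m>0]; print(len(Q),Q.min(0),Q.max(0),(Q.min(0)+Q.max(0))/2, np.median(Q,0))
for u in range(195,245,4): print(u,P[24,u].round(3))
```

```text
1563 [ 0.54999837 -0.22938887  0.14287155] [ 0.57818285 -0.19879391  0.16192894] [ 0.56409061 -0.21409139  0.15240024] [ 0.56334702 -0.21661214  0.15867739]
195 [ 0.557 -0.207  0.159]
199 [ 0.558 -0.21   0.158]
203 [ 0.559 -0.212  0.158]
207 [ 0.56  -0.215  0.159]
211 [ 0.56  -0.218  0.159]
215 [ 0.561 -0.221  0.159]
219 [ 0.562 -0.223  0.158]
223 [ 0.563 -0.226  0.16 ]
227 [ 0.565 -0.228  0.155]
231 [ 0.567 -0.229  0.147]
235 [ 0.571 -0.227  0.121]
239 [ 0.573 -0.23   0.121]
243 [ 0.573 -0.233  0.122]
```

View pics/k.png

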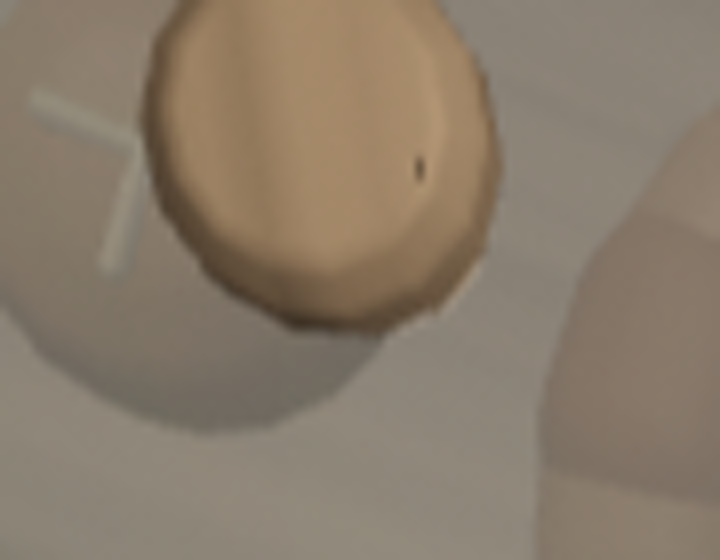

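Run:
```python
from h import *
s=readout.get_state(); print(s['eef_pos'],s['time'],s['contact_force'], (np.array([.564,-.214,.131])-s['eef_pos'])*1000)
```

```text
[ 0.45904533 -0.30222667  0.29057892] 1.75 [-0.85577776 -0.06038758  0.11799294] [ 104.95466879   88.22667071 -159.57891582]
```

Request:
{"op": "move_arm", "data": {
  "commands": [
    [0,0,0,35,29,0,0],
    [0,0,0,70,58,-20,0],
    [0,0,0,105,88,-50,0],
    [0,0,0,105,88,-90,0],
    [0,0,0,105,88,-110,0],
    [0,0,0,105,88,-110,0]
  ]
}}

```text
time: 2.35
eef_pos: [0.5617, -0.2129, 0.1757]
tcp_rot: [0.416, 0.576, -0.416, 0.568]
contact_force: [-0.4, -0.2, 0.2]
opening: 1.001
```

Run:
```python
from h import *
s=readout.get_state(); print(s['eef_pos'],s['time'],s['contact_force'], (np.array([.564,-.214,.131])-s['eef_pos'])*1000)
for n in ['wrist','top','side']: cam(n,n+'2.png')
```

```text
[ 0.5617406  -0.21294757  0.17568528] 2.35 [-0.40887595 -0.22879194  0.1825272 ] [  2.25940184  -1.05242565 -44.68528259]
```

View pics/wrist2.png

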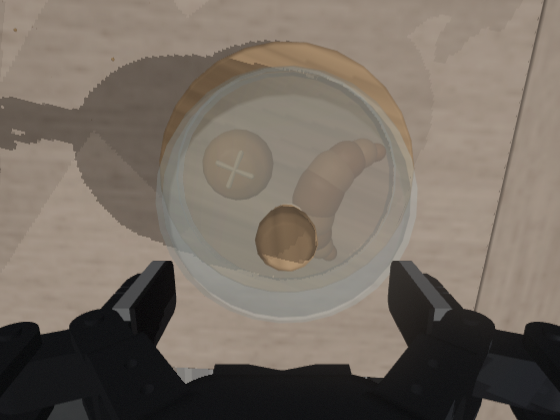

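View pics/side2.png

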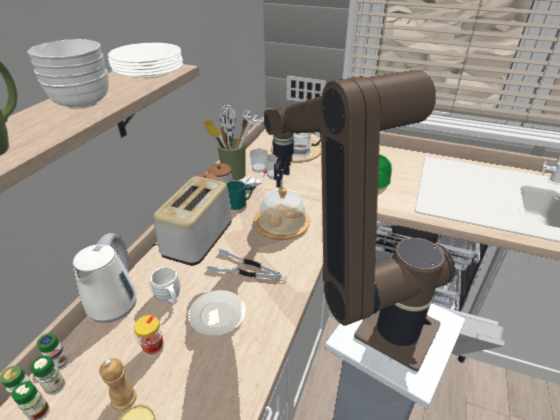

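Run:
```python
from h import *
c=cam('wrist'); s=readout.get_state(); e=s['eef_pos']; print(e)
print(proj(c,(e[0],e[1],.15)), onz(c,285,238,.155), onz(c,285,238,.150))
P=pts(c); m=(P[...,2]>.143)&(P[...,2]<.17); m[:200]=0;m[275:]=0;m[:,:240]=0;m[:,330:]=0
Q=P[m]; print((Q.min(0)+Q.max(0))/2,Q.max(0)-Q.min(0))
print((np.array([.564,-.214,.131])-e)*1000)
# free space check for placing
```

```text
[ 0.56499888 -0.21545065  0.18305583]
[281.74861895 241.39329632] [ 0.56906051 -0.21583312  0.155     ] [ 0.56729341 -0.21647091  0.15      ]
[ 0.56603855 -0.2137388   0.15271588] [0.03037286 0.03020554 0.01810553]
[ -0.99887796   1.45064975 -52.0558276 ]
```

Request:
{"op": "move_arm", "data": {
  "commands": [
    [0,0,0,1,0,-30,0],
    [0,0,0,1,0,-48,0],
    [0,0,0,1,0,-52,0],
    [0,0,0,1,0,-52,0],
    [0,0,0,1,0,-52,180],
    [0,0,0,1,0,-52,255],
    [0,0,0,1,0,-52,255],
    [0,0,0,1,0,-52,255],
    [0,0,0,1,0,-52,255],
    [0,0,0,1,0,-52,255]
  ],
  "newtons": 50
}}

```text
time: 3.55
eef_pos: [0.5661, -0.2147, 0.1318]
tcp_rot: [0.417, 0.571, -0.415, 0.573]
contact_force: [-2.2, 5.3, 5.6]
opening: 0.336
```

Run:
```python
from h import *
s=readout.get_state(); print(s['eef_pos'],s['time'],s['contact_force'],s['opening'],rot(s['tcp_rot']).round(3))
c=cam('top'); cv2.imwrite('pics/t3.png',cv2.resize(c['color'][120:320,260:500][:,:,::-1],None,fx=3,fy=3,interpolation=cv2.INTER_CUBIC))
cam('wrist','wrist3.png')
```

```text
[ 0.56613338 -0.21465893  0.13179286] 3.55 [-2.22228174  5.31007611  5.59698999] 0.335932084416485 [[ 0.003  0.951  0.308]
 [ 0.     0.308 -0.951]
 [-1.     0.003  0.001]]
```

View pics/t3.png

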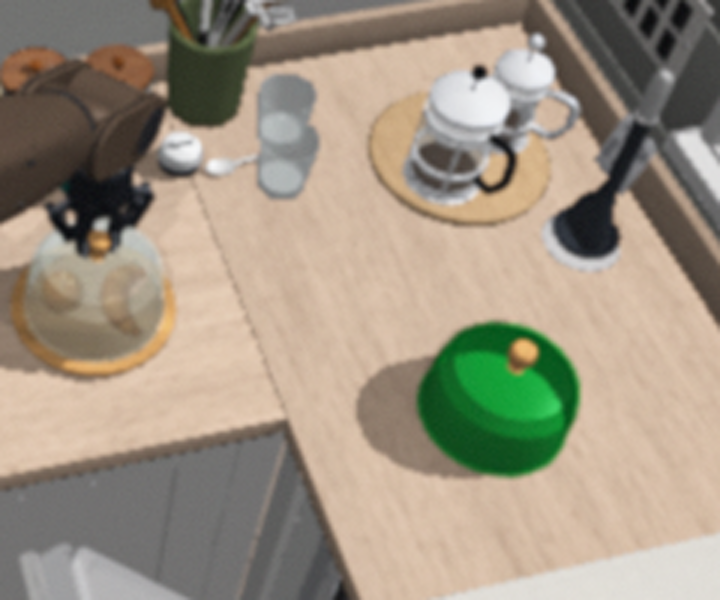

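View pics/wrist3.png

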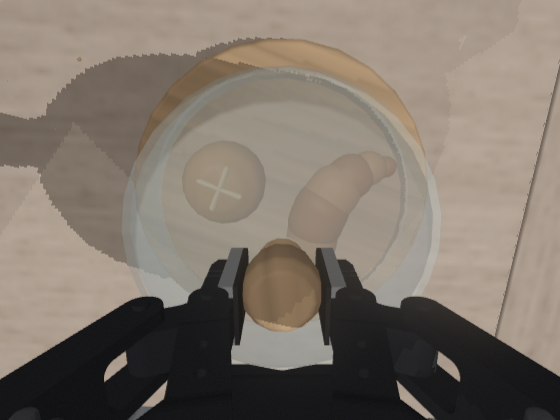

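Request:
{"op": "move_arm", "data": {
  "commands": [
    [0,0,0,0,0,10,255],
    [0,0,0,0,0,30,255],
    [0,0,0,0,0,55,255],
    [0,0,0,0,0,75,255],
    [0,0,0,0,0,80,255]
  ]
}}

```text
time: 4.15
eef_pos: [0.5669, -0.2157, 0.2139]
tcp_rot: [0.417, 0.569, -0.415, 0.574]
contact_force: [1.4, -0.4, -4.1]
opening: 0.34
```

Run:
```python
from h import *
s=readout.get_state(); print(s['eef_pos'],s['time'],s['contact_force'],s['opening'])
cam('side','side4.png')
cam('wrist','wrist4.png')
```

```text
[ 0.56693092 -0.21570523  0.21392946] 4.15 [ 1.37985755 -0.35829443 -4.11086563] 0.34035611856257375
```

View pics/side4.png

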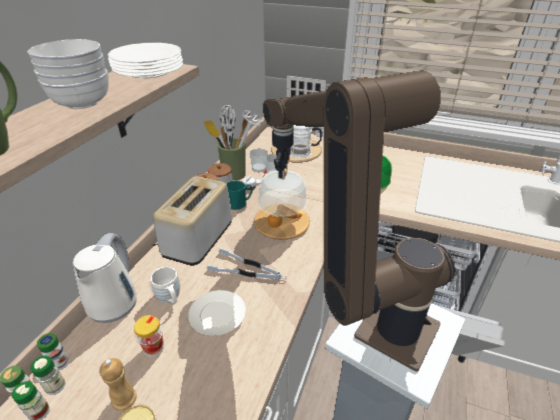

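The cover is lifted and level, at about (283,193). I'll carry it over the bare top beyond the seam.

Request:
{"op": "move_arm", "data": {
  "commands": [
    [0,0,0,3,-20,0,255],
    [0,0,0,8,-60,0,255],
    [0,0,0,13,-105,0,255],
    [0,0,0,19,-150,0,255],
    [0,0,0,24,-195,0,255],
    [0,0,0,29,-240,0,255],
    [0,0,0,32,-265,-10,255],
    [0,0,0,33,-275,-35,255],
    [0,0,0,33,-275,-65,255],
    [0,0,0,33,-275,-85,255],
    [0,0,0,33,-275,-92,255],
    [0,0,0,33,-275,-94,255]
  ]
}}

```text
time: 5.45
eef_pos: [0.5985, -0.4896, 0.1161]
tcp_rot: [0.417, 0.572, -0.415, 0.572]
contact_force: [0.7, -0.9, -5.2]
opening: 0.336
```

Run:
```python
from h import *
s=readout.get_state(); print(s['eef_pos'],s['time'],s['contact_force'],s['opening'])
cam('wrist','wrist5.png')
c=cam('top'); cv2.imwrite('pics/t5.png',cv2.resize(c['color'][120:320,220:460][:,:,::-1],None,fx=3,fy=3,interpolation=cv2.INTER_CUBIC))
```

```text
[ 0.59848651 -0.4895954   0.11608321] 5.45 [ 0.70719627 -0.94464664 -5.23389625] 0.33648883527165707
```

View pics/t5.png

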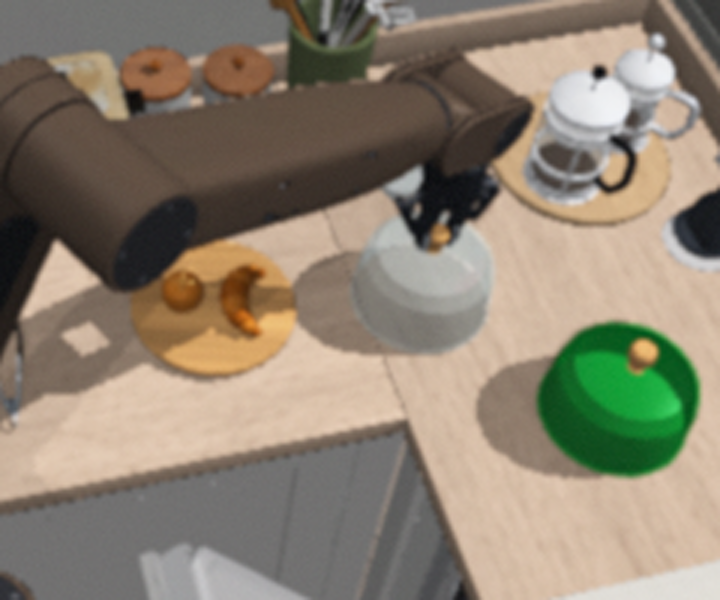

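Request:
{"op": "move_arm", "data": {
  "commands": [
    [0,0,0,0,0,-2,255],
    [0,0,0,0,0,-3,255],
    [0,0,0,0,0,-3,255]
  ]
}}

```text
time: 5.85
eef_pos: [0.5993, -0.4897, 0.1143]
tcp_rot: [0.416, 0.571, -0.415, 0.573]
contact_force: [-0.7, 0.1, -5.0]
opening: 0.344
```

Request:
{"op": "move_arm", "data": {
  "commands": [
    [0,0,0,0,0,-2,255],
    [0,0,0,0,0,-3,255],
    [0,0,0,0,0,-3,255]
  ]
}}

```text
time: 6.15
eef_pos: [0.5995, -0.4898, 0.1141]
tcp_rot: [0.416, 0.571, -0.415, 0.573]
contact_force: [-3.3, 4.4, 3.8]
opening: 0.338
```

Request:
{"op": "move_arm", "data": {
  "commands": [
    [0,0,0,0,0,0,150],
    [0,0,0,0,0,0,120],
    [0,0,0,0,0,0,60],
    [0,0,0,0,0,0,0],
    [0,0,0,0,0,0,0],
    [0,0,0,0,0,0,0],
    [0,0,0,0,0,30,0],
    [0,0,0,0,0,70,0],
    [0,0,0,0,0,110,0],
    [0,0,0,0,0,150,0],
    [0,0,0,0,0,180,0]
  ]
}}

```text
time: 7.25
eef_pos: [0.5999, -0.4902, 0.2979]
tcp_rot: [0.416, 0.569, -0.415, 0.575]
contact_force: [0.1, -1.1, -0.7]
opening: 0.998
```

Run:
```python
from h import *
s=readout.get_state(); print(s['eef_pos'],s['time'],s['contact_force'],s['opening'])
cam('side','side6.png')
c=cam('top'); cv2.imwrite('pics/t6.png',cv2.resize(c['color'][120:320,180:420][:,:,::-1],None,fx=3,fy=3,interpolation=cv2.INTER_CUBIC))
c=cam('wrist','w6.png')
```

```text
[ 0.59990437 -0.49017863  0.29793126] 7.25 [ 0.07452527 -1.08269345 -0.70080043] 0.9983979618378412
```

View pics/t6.png

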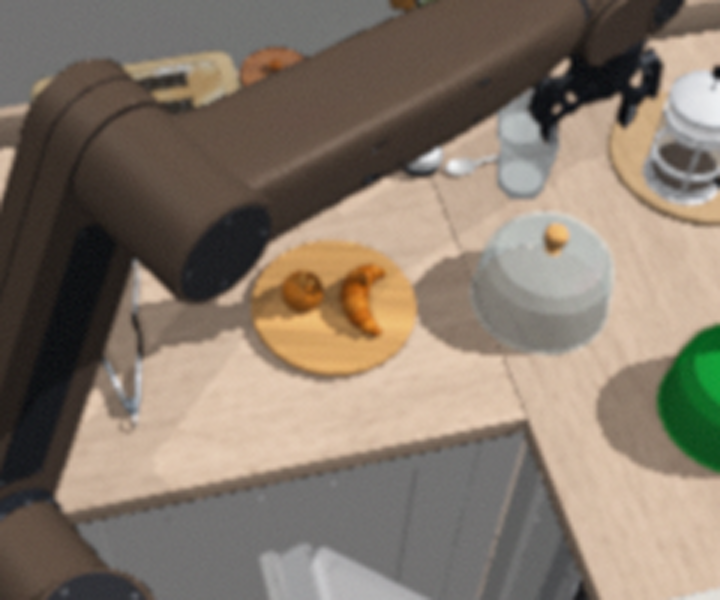

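View pics/side6.png

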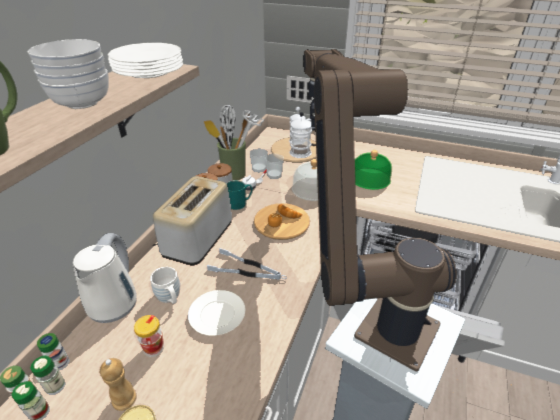

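View pics/w6.png

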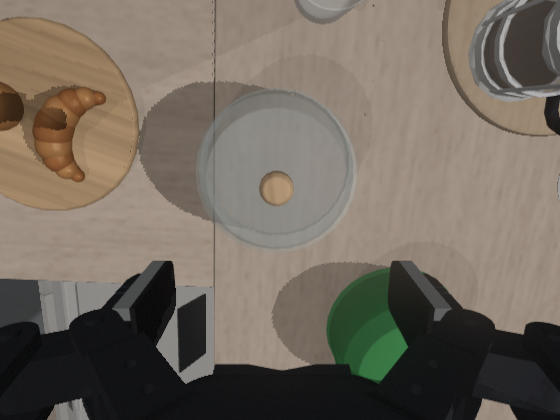

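Run:
```python
from h import *
c=cam('side')
for n,(x,y) in dict(pivot=(410,485),j1=(150,372),j2=(85,450),g1=(287,428),g2=(263,473)).items():
    u,v=x/4.6+190,y/4.6+170; print(n,u,v,onz(c,u,v,.02)[:2])
t=cam('top')
def orange(c,box):
    hsv=cv2.cvtColor(c['color'],cv2.COLOR_RGB2HSV); x0,x1,y0,y1=box
    print(hsv[y0:y1:3,x0:x1:3].reshape(-1,3)[:3]); 
print('roll top',onz(t,280.7,216.7,.04),'croi',onz(t,300.7,219,.035),'board',onz(t,291,222,.018))
im=c['color'][:,:,::-1]; cv2.imwrite('pics/sb.png',cv2.resize(im[195:250,245:325],None,fx=9,fy=9,interpolation=cv2.INTER_CUBIC))
im=t['color'][:,:,::-1]; cv2.imwrite('pics/tb.png',cv2.resize(im[190:250,255:325],None,fx=9,fy=9,interpolation=cv2.INTER_CUBIC))
```

```text
pivot 279.1304347826087 275.4347826086956 [0.39457602 0.0392777 ]
j1 222.6086956521739 250.8695652173913 [0.62585511 0.05916692]
j2 208.47826086956522 267.82608695652175 [0.60742665 0.1489759 ]
g1 252.3913043478261 263.04347826086956 [0.50228712 0.04545053]
g2 247.17391304347825 272.82608695652175 [0.48731468 0.09127433]
roll top [ 0.56983454 -0.17505887  0.04      ] croi [ 0.56488313 -0.25360917  0.035     ] board [ 0.56138853 -0.21618606  0.018     ]
```

View pics/sb.png

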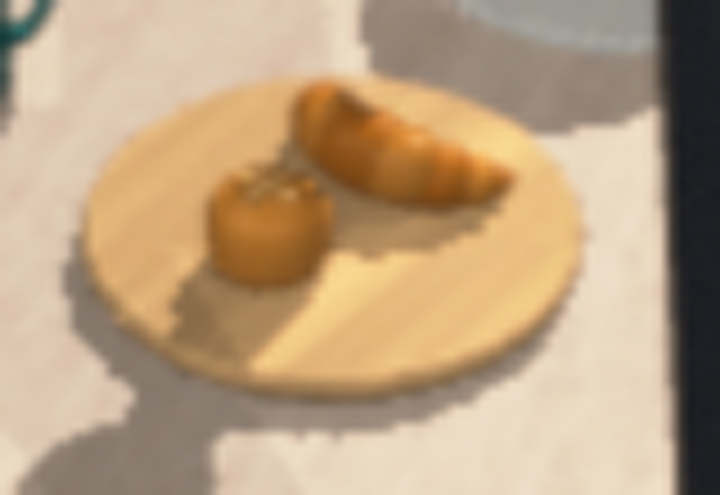

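View pics/tb.png

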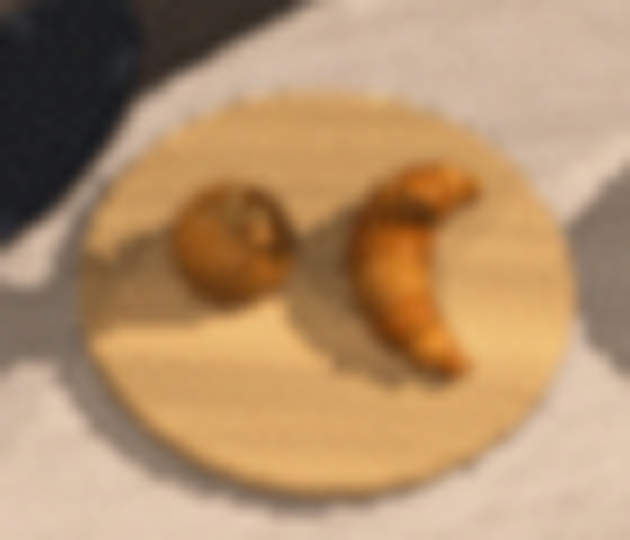

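Cover stands clear and let go (side view (312,180), 0.27 m from board). Tongs lie with pivot toward the robot, about grip (0.495, 0.068), heading ≈0.285 rad. I'm turning the wrist half way round so the later swing stays in range.

Request:
{"op": "move_arm", "data": {
  "commands": [
    [0,0,0.14,-5,25,0,0],
    [0,0,0.28,-15,70,0,0],
    [0,0,0.42,-25,118,0,0],
    [0,0,0.56,-35,166,0,0],
    [0,0,0.7,-45,214,0,0],
    [0,0,0.84,-55,262,0,0],
    [0,0,0.98,-65,310,0,0],
    [0,0,1.12,-75,358,0,0],
    [0,0,1.26,-85,406,0,0],
    [0,0,1.4,-95,454,0,0],
    [0,0,1.54,-105,502,0,0],
    [0,0,1.68,-105,540,0,0]
  ]
}}

```text
time: 8.7
eef_pos: [0.4918, 0.053, 0.29]
tcp_rot: [-0.149, 0.692, 0.152, 0.689]
contact_force: [0.5, 0.3, 0.1]
opening: 0.999
```

Request:
{"op": "move_arm", "data": {
  "commands": [
    [0,0,0.14,0,15,0,0],
    [0,0,0.28,0,18,0,0],
    [0,0,0.42,0,18,0,0],
    [0,0,0.56,0,18,0,0],
    [0,0,0.7,0,18,0,0],
    [0,0,0.84,0,18,0,0],
    [0,0,0.98,0,18,-10,0],
    [0,0,1.12,0,18,-20,0],
    [0,0,1.26,0,18,-40,0],
    [0,0,1.4,0,18,-60,0],
    [0,0,1.43,0,18,-80,0],
    [0,0,1.43,0,18,-80,0]
  ]
}}

```text
time: 9.9
eef_pos: [0.4883, 0.0712, 0.2041]
tcp_rot: [-0.563, 0.427, 0.57, 0.418]
contact_force: [-0.4, -0.2, -0.2]
opening: 0.997
```

Run:
```python
from h import *
s=readout.get_state(); M=rot(s['tcp_rot']);print(s['eef_pos'],s['time'],s['qpos'],np.arctan2(M[1,2],M[0,2]),M[:,0])
c=cam('wrist','w7.png'); print(proj(c,(.495,.068,.012)),proj(c,(.394,.039,.012)))
cam('top','t7.png')
```

```text
[0.48832084 0.07115837 0.20411914] 9.9 [-0.05861906 -0.08669191  2.03132579 -0.00537776  1.21207223 -1.91620858] 1.8595123552810817 [-0.01537699 -0.00414166 -0.99987319]
[276.56860008 188.6015022 ] [277.31902963  71.70115687]
```

View pics/w7.png

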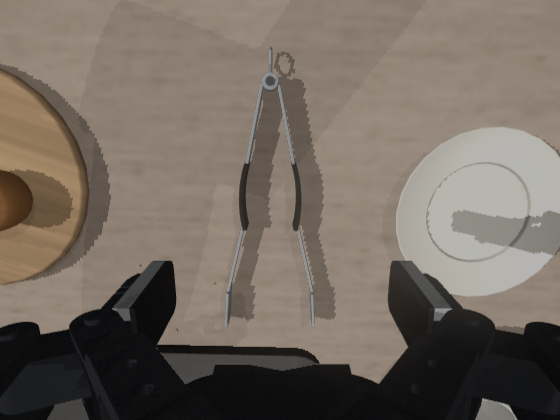

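View pics/t7.png

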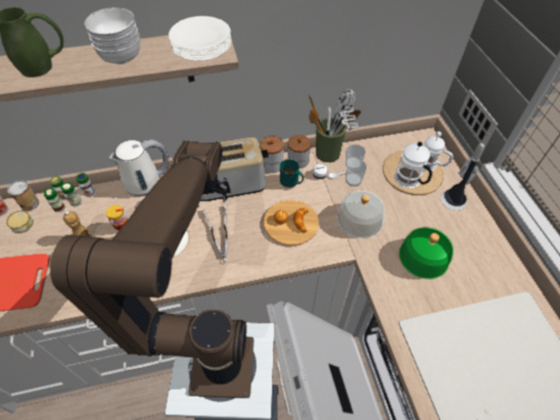

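The tongs show clearly: pivot (270,80), black grips at (243,197) and (297,197), and jaws at (229,308) and (313,308). The plate is on the right, with its centre near (485,210).

Run:
```python
from h import *
s=readout.get_state(); print(s['eef_pos'],s['time'])
c=cam('wrist'); im=c['color']
cv2.imwrite('pics/w8.png',cv2.resize(im[140:260,215:335][:,:,::-1],None,fx=5,fy=5))
m=((im.max(2)<45)).astype(np.uint8); m[:130]=0;m[250:]=0;m[:,:220]=0;m[:,320:]=0
n,l,st,ce=cv2.connectedComponentsWithStats(m)
for i in range(1,n):
    if st[i,4]>80: 
        print(st[i],ce[i]); 
        v0,v1=st[i,1],st[i,1]+st[i,3]-1
        for v in (v0,(v0+v1)//2,v1):
            u=np.where(l[v]==i)[0]; print(v,u.min(),u.max(),onz(c,u.min(),v,.023)[:2],onz(c,u.max(),v,.023)[:2])
print('pivot',onz(c,270,80,.02),'jaws',onz(c,229,308,.024),onz(c,313,308,.024))
P=pts(c); print('plate',onz(c,485,210,.014))
m=((P[...,2]>.008)&(P[...,2]<.03)); m[:,:380]=0; Q=P[m]; print(Q.min(0),Q.max(0))
```

```text
[0.49085088 0.07102079 0.20833215] 10.0
[245 160   6  63 127] [246.75590551 193.00787402]
160 249 250 [0.47903586 0.0357474 ] [0.47877452 0.03662549]
191 245 246 [0.5081768 0.0397823] [0.50790919 0.0406805 ]
222 248 248 [0.5367666 0.0504409] [0.5367666 0.0504409]
pivot [0.40672056 0.03482544 0.02      ] jaws [0.63098629 0.05593842 0.024     ] [0.60636426 0.13819831 0.024     ]
plate [0.46193276 0.26847347 0.014     ]
[0.37922897 0.18144741 0.00800068] [0.5484396  0.35006185 0.01892263]
```

View pics/w8.png

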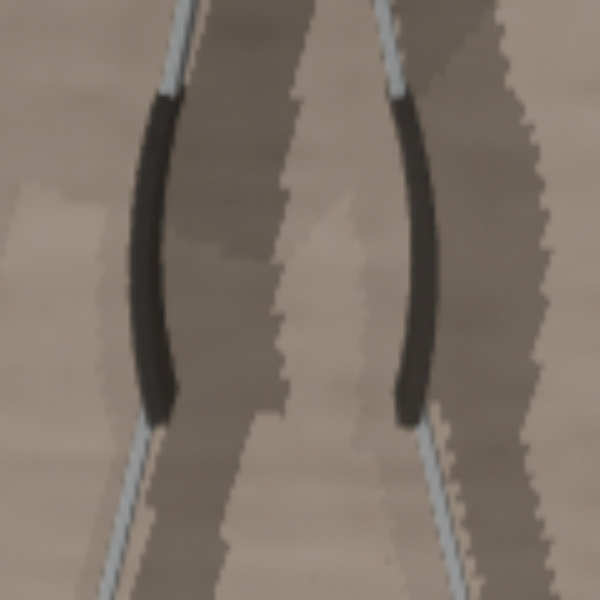

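Run:
```python
from h import *
s=readout.get_state(); c=cam('wrist')
a=onz(c,241,191.7,.023);b=onz(c,302.6,191.7,.023);print(a,b,np.linalg.norm(a-b),(a+b)/2,onz(c,271.8,191.7,.023))
d=b-a;print('perp dir',np.arctan2(d[1],d[0]))
p=onz(c,270,80,.023);j=(onz(c,229,308,.024)+onz(c,313,308,.024))/2
print('yaw',np.arctan2(j[1]-p[1],j[0]-p[0]),np.linalg.norm(j-p), p+(j-p)/np.linalg.norm(j-p)*.105)
M=rot(s['tcp_rot']);print(s['eef_pos'],np.arctan2(M[1,2],M[0,2]),M[:,0])
g=(a+b)/2; print((g[:2]-s['eef_pos'][:2])*1000)
```

```text
[0.51157624 0.03622405 0.023     ] [0.49500239 0.09177885 0.023     ] 0.05797436873647647 [0.50328931 0.06400145 0.023     ] [0.50328618 0.06401195 0.023     ]
perp dir 1.860723347646226
yaw 0.2852006766928015 0.22176470223221467 [0.5089274  0.0643861  0.02347347]
[0.49167075 0.07100204 0.20965834] 1.8590435966401815 [-0.00515811 -0.00471229 -0.99997559]
[11.61856347 -7.0005878 ]
```

Request:
{"op": "move_arm", "data": {
  "commands": [
    [0,0,0,12,-7,-40,0],
    [0,0,0,12,-7,-85,0],
    [0,0,0,12,-7,-130,0],
    [0,0,0,12,-7,-160,40],
    [0,0,0,12,-7,-180,60],
    [0,0,0,12,-7,-190,60],
    [0,0,0,12,-7,-190,60]
  ],
  "newtons": 20
}}

```text
time: 10.8
eef_pos: [0.504, 0.0639, 0.02]
tcp_rot: [-0.566, 0.425, 0.567, 0.421]
contact_force: [0.3, -0.0, -0.1]
opening: 0.765
```

Run:
```python
from h import *
s=readout.get_state(); M=rot(s['tcp_rot']);print(s['eef_pos'],s['time'],s['opening'],s['contact_force'],np.arctan2(M[1,2],M[0,2]))
c=cam('wrist','w9.png')
```

```text
[0.50399519 0.06394943 0.02004094] 10.8 0.7647848546952614 [ 0.29529775 -0.01550417 -0.09457915] 1.8589129883883198
```

View pics/w9.png

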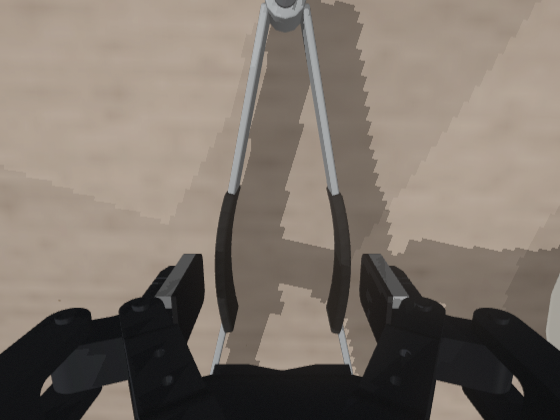

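Run:
```python
from h import *
s=readout.get_state(); c=cam('wrist'); e=s['eef_pos']
print(e,onz(c,283.5,259,.023),[proj(c,(e[0],e[1],z)) for z in (.023,.03,.04)])
print(onz(c,216,259,.023)-onz(c,351,259,.023))
```

```text
[0.5049854  0.06389961 0.02123305] [0.49983536 0.06326453 0.023     ] [array([281.46497952, 270.12379324]), array([281.37010411, 277.66599093]), array([281.21819433, 289.74218297])]
[ 0.01634824 -0.05453699  0.        ]
```

Request:
{"op": "move_arm", "data": {
  "commands": [
    [0,0,0,-4,-1,-10,60],
    [0,0,0,-4,-1,-18,60],
    [0,0,0,-4,-1,-22,60],
    [0,0,0,-4,-1,-22,60]
  ]
}}

```text
time: 11.3
eef_pos: [0.5009, 0.0629, -0.0008]
tcp_rot: [0.567, -0.425, -0.566, -0.421]
contact_force: [-0.0, 0.2, -0.4]
opening: 0.763
```

Request:
{"op": "move_arm", "data": {
  "commands": [
    [0,0,0,0,0,-3,60],
    [0,0,0,0,0,-4,60],
    [0,0,0,0,0,-4,60]
  ]
}}

```text
time: 11.6
eef_pos: [0.5008, 0.0629, -0.005]
tcp_rot: [0.567, -0.425, -0.566, -0.421]
contact_force: [0.2, 0.2, -0.5]
opening: 0.765
```

Request:
{"op": "move_arm", "data": {
  "commands": [
    [0,0,0,0,0,0,80],
    [0,0,0,0,0,0,92],
    [0,0,0,0,0,0,96],
    [0,0,0,0,0,0,96],
    [0,0,0,0,0,0,96],
    [0,0,0,0,0,0,96]
  ]
}}

```text
time: 12.2
eef_pos: [0.5016, 0.0636, -0.0035]
tcp_rot: [0.567, -0.424, -0.566, -0.422]
contact_force: [-2.0, 3.0, 8.6]
opening: 0.627
```

Run:
```python
from h import *
s=readout.get_state(); print(s['eef_pos'],s['time'],s['opening'],s['opening']*85,s['contact_force'])
c=cam('wrist','w10.png')
```

```text
[ 0.50159858  0.0635616  -0.00351509] 12.2 0.626539278223721 53.25583864901628 [-1.98494986  3.02218609  8.59878173]
```

View pics/w10.png

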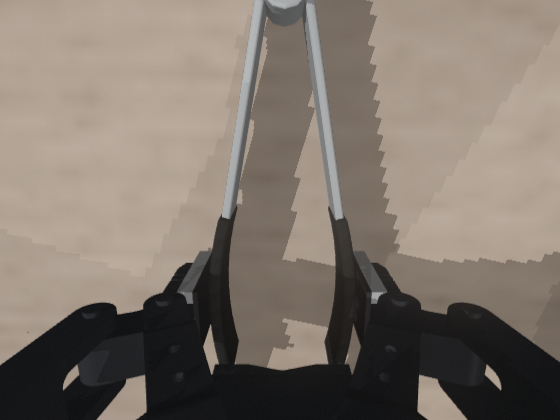

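Request:
{"op": "move_arm", "data": {
  "commands": [
    [0,0,0,0,0,4,98],
    [0,0,0,0,0,15,98],
    [0,0,0,0,0,40,98],
    [0,0,0,0,0,70,98],
    [0,0,0,0,0,90,98],
    [0,0,0,0,0,90,98]
  ]
}}

```text
time: 12.85
eef_pos: [0.5043, 0.0633, 0.0903]
tcp_rot: [0.569, -0.423, -0.564, -0.423]
contact_force: [-0.0, -0.3, 0.1]
opening: 0.619
```

Run:
```python
from h import *
s=readout.get_state(); print(s['eef_pos'],s['time'],s['opening'],s['opening']*85,s['contact_force'])
c=cam('wrist','w11.png')
c=cam('side'); cv2.imwrite('pics/s11.png',cv2.resize(c['color'][190:320,180:340][:,:,::-1],None,fx=4.6,fy=4.6,interpolation=cv2.INTER_CUBIC))
```

```text
[0.504311   0.06326417 0.09033428] 12.85 0.61889499561691 52.606074627437344 [-0.03437298 -0.29233477  0.05198104]
```

View pics/w11.png

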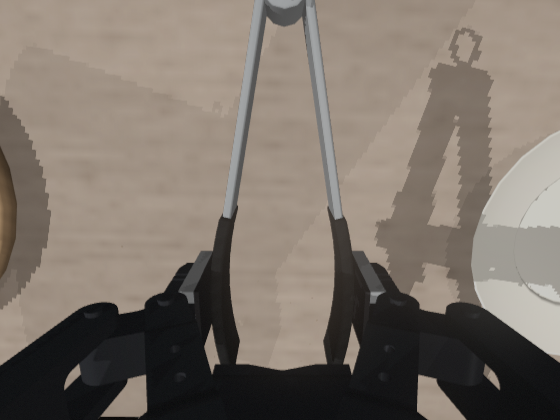

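View pics/s11.png

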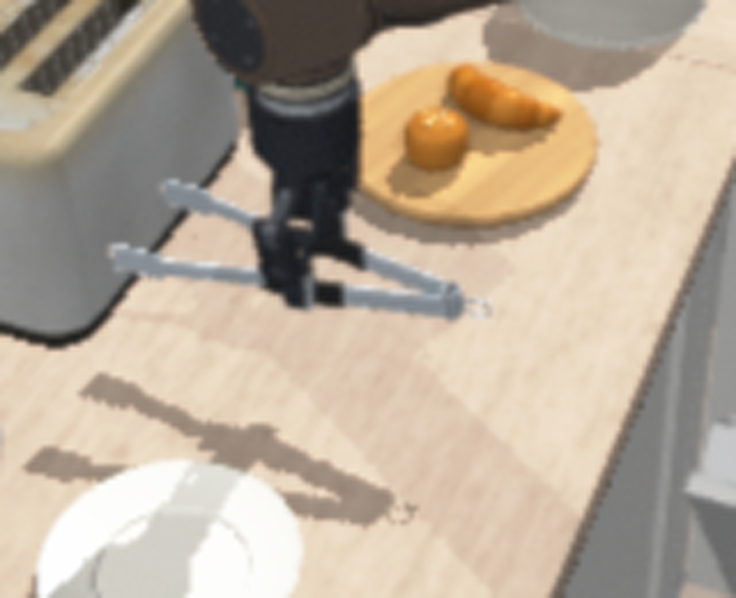

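Run:
```python
from h import *
s=cam('side');t=cam('top')
print('roll side',onz(s,275,220.3,.039))
P=np.concatenate([pts(s).reshape(-1,3),pts(t).reshape(-1,3)])
for y0 in np.arange(-.15,.25,.03):
    m=(P[:,2]>.05)&(P[:,2]<.2)&(P[:,1]>y0)&(P[:,1]<y0+.03)&(P[:,0]>.58)&(P[:,0]<.9); print(round(y0,2),m.sum(),np.percentile(P[m,0],[1,5,20]).round(3) if m.sum()>5 else '')
im=t['color'][:,:,::-1]; cv2.imwrite('pics/t12.png',cv2.resize(im[130:280,170:330],None,fx=5,fy=4*1.0,interpolation=cv2.INTER_CUBIC) if 0 else cv2.resize(im[130:280,170:330],None,fx=4,fy=4,interpolation=cv2.INTER_CUBIC))
```

```text
roll side [ 0.56506877 -0.16949178  0.039     ]
-0.15 205 [0.829 0.829 0.833]
-0.12 296 [0.714 0.717 0.728]
-0.09 524 [0.705 0.708 0.712]
-0.06 712 [0.697 0.7   0.704]
-0.03 753 [0.689 0.692 0.696]
0.0 755 [0.682 0.684 0.688]
0.03 692 [0.587 0.616 0.679]
0.06 622 [0.63  0.667 0.673]
0.09 647 [0.659 0.661 0.667]
0.12 1035 [0.586 0.612 0.658]
0.15 1338 [0.655 0.659 0.673]
0.18 1074 [0.704 0.715 0.736]
0.21 487 [0.847 0.85  0.864]
0.24 608 [0.619 0.647 0.843]
```

View pics/t12.png

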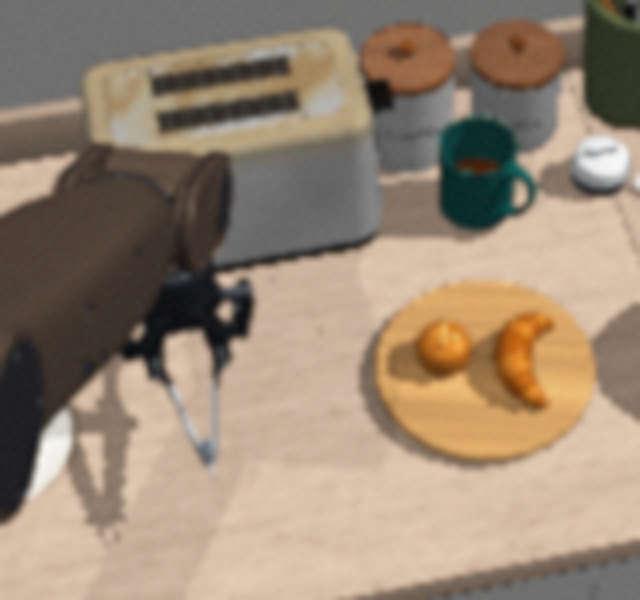

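Request:
{"op": "move_arm", "data": {
  "commands": [
    [0,0,0,-15,0,20,98],
    [0,0,-0.1,-35,0,50,98],
    [0,0,-0.22,-45,0,70,98],
    [0,0,-0.36,-45,0,70,98],
    [0,0,-0.5,-45,0,70,98],
    [0,0,-0.64,-45,0,70,98],
    [0,0,-0.78,-45,-5,70,98],
    [0,0,-0.92,-40,-10,70,98],
    [0,0,-1.06,-30,-20,70,98],
    [0,0,-1.2,-15,-35,70,98],
    [0,0,-1.34,0,-50,70,98],
    [0,0,-1.48,20,-70,70,98]
  ]
}}

```text
time: 14.25
eef_pos: [0.5194, -0.0065, 0.1528]
tcp_rot: [-0.129, 0.697, 0.134, 0.692]
contact_force: [0.8, 0.2, -0.3]
opening: 0.616
```

Run:
```python
from h import *
s=readout.get_state(); M=rot(s['tcp_rot']);print(s['eef_pos'],s['time'],s['opening'],np.arctan2(M[1,2],M[0,2]),M[:,0],s['contact_force'])
c=cam('side'); cv2.imwrite('pics/s13.png',cv2.resize(c['color'][160:300,190:350][:,:,::-1],None,fx=4.2,fy=4.2,interpolation=cv2.INTER_CUBIC))
```

```text
[ 0.51941674 -0.0064654   0.152755  ] 14.25 0.6164064699632754 0.37362939657261096 [-0.00819827  0.00506686 -0.99995356] [ 0.75329533  0.16803925 -0.25626066]
```

View pics/s13.png

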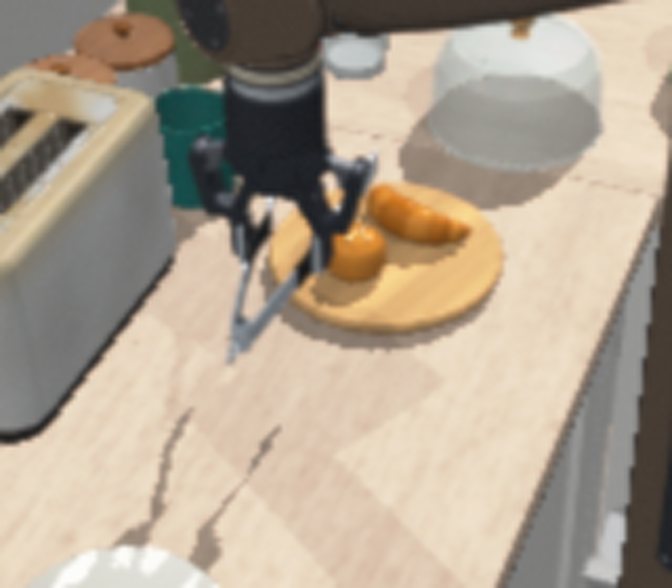

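Request:
{"op": "move_arm", "data": {
  "commands": [
    [0,0,-0.13,15,-12,0,98],
    [0,0,-0.26,35,-30,0,98],
    [0,0,-0.4,50,-45,-10,98],
    [0,0,-0.4,52,-47,-30,98],
    [0,0,-0.4,52,-47,-40,98],
    [0,0,-0.4,52,-47,-40,98]
  ]
}}

```text
time: 14.9
eef_pos: [0.5722, -0.0559, 0.1098]
tcp_rot: [0.013, 0.71, -0.009, 0.704]
contact_force: [0.3, -0.1, -0.9]
opening: 0.617
```

Run:
```python
from h import *
s=readout.get_state(); M=rot(s['tcp_rot']);print(s['eef_pos'],s['time'],s['opening'],np.arctan2(M[1,2],M[0,2]),M[:,0],s['contact_force'])
c=cam('side'); cv2.imwrite('pics/s14.png',cv2.resize(c['color'][170:280,230:340][:,:,::-1],None,fx=5.4,fy=5.4,interpolation=cv2.INTER_CUBIC))
c=cam('top'); cv2.imwrite('pics/t14.png',cv2.resize(c['color'][160:270,220:330][:,:,::-1],None,fx=5.4,fy=5.4,interpolation=cv2.INTER_CUBIC))
c=cam('wrist','w14.png')
```

```text
[ 0.57218031 -0.05594695  0.10983659] 14.9 0.6172674449500007 -0.031980508272869246 [-0.00964665  0.00537135 -0.99993904] [ 0.29791173 -0.12007254 -0.9171138 ]
```

View pics/s14.png

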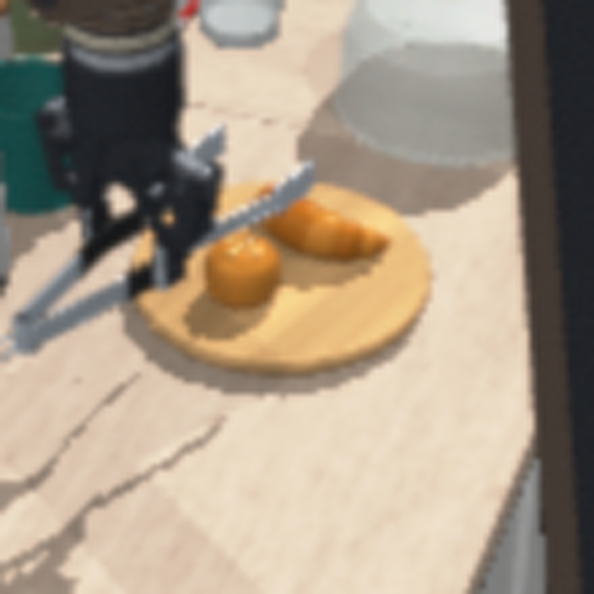

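View pics/t14.png

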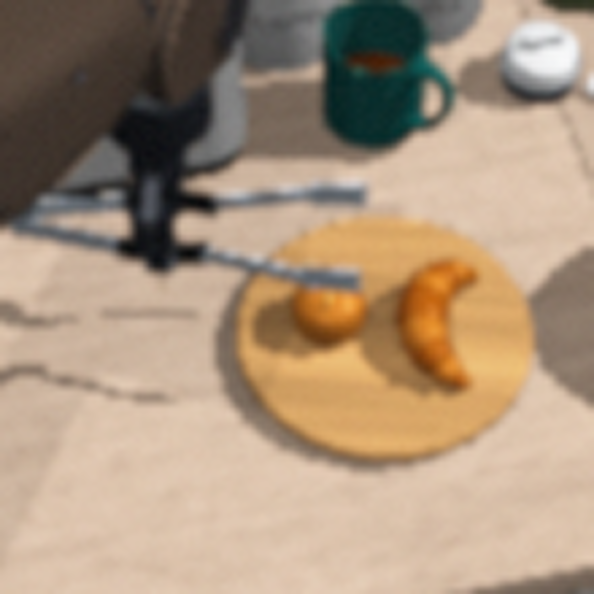

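View pics/w14.png

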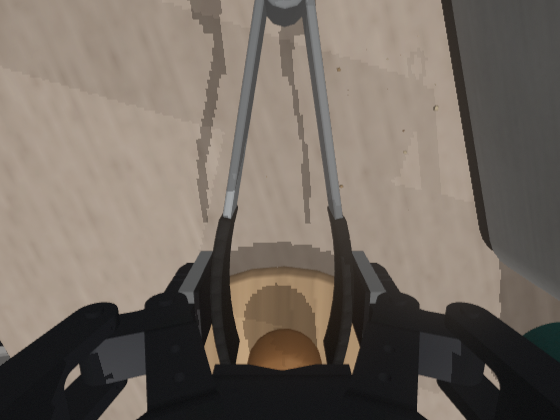

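Run:
```python
from h import *
c=cam('top'); s=cam('side')
f=5.4
for z in (.137,):
    a=onz(c,220+365/f,160+192/f,z);b=onz(c,220+359/f,160+281/f,z);print('ends',a,b,(a+b)/2)
    a=onz(c,220+315/f,160+193/f,z);b=onz(c,220+303/f,160+277/f,z);print('start',a,b,(a+b)/2)
print('roll',onz(c,220+330/f,160+308/f,.04), 'croiss near edge',onz(c,220+402/f,160+315/f,.03))
# side ends tops
print('side ends',onz(s,230+222/f,170+128/f,.137),onz(s,230+312/f,170+165/f,.137))
w=cam('wrist'); e=readout.get_state()['eef_pos']; print(e,onz(w,284,340,.045))
```

```text
ends [ 0.59841792 -0.19921714  0.137     ] [ 0.52038753 -0.19621101  0.137     ] [ 0.55940273 -0.19771408  0.137     ]
start [ 0.59637775 -0.16429123  0.137     ] [ 0.52255137 -0.15808726  0.137     ] [ 0.55946456 -0.16118925  0.137     ]
roll [ 0.56824881 -0.17670627  0.04      ] croiss near edge [ 0.57097504 -0.22927595  0.03      ]
side ends [ 0.59701098 -0.18994489  0.137     ] [ 0.52142498 -0.18991506  0.137     ]
[ 0.57526151 -0.05658413  0.1147004 ] [ 0.57440077 -0.14267899  0.045     ]
```

Request:
{"op": "move_arm", "data": {
  "commands": [
    [0,0,0,1,0,-25,98],
    [0,0,0,1,0,-45,98],
    [0,0,0,1,0,-60,98],
    [0,0,0,1,0,-60,98],
    [0,0,0,1,0,-60,98]
  ]
}}

```text
time: 15.7
eef_pos: [0.5765, -0.0566, 0.0551]
tcp_rot: [0.012, 0.707, -0.01, 0.707]
contact_force: [0.5, -0.1, -1.4]
opening: 0.619
```

Run:
```python
from h import *
s=readout.get_state(); M=rot(s['tcp_rot']);print(s['eef_pos'],s['time'],s['opening'],np.arctan2(M[1,2],M[0,2]),M[:,0],s['contact_force'])
c=cam('side'); cv2.imwrite('pics/s15.png',cv2.resize(c['color'][170:280,230:340][:,:,::-1],None,fx=5.4,fy=5.4,interpolation=cv2.INTER_CUBIC))
c=cam('top'); cv2.imwrite('pics/t15.png',cv2.resize(c['color'][160:270,220:330][:,:,::-1],None,fx=5.4,fy=5.4,interpolation=cv2.INTER_CUBIC))
```

```text
[ 0.57653752 -0.05659486  0.05510467] 15.7 0.619235549623541 -0.031791576223669446 [-9.45779130e-05  2.68006259e-03 -9.99996404e-01] [ 0.4590252  -0.11586619 -1.41532052]
```

View pics/s15.png

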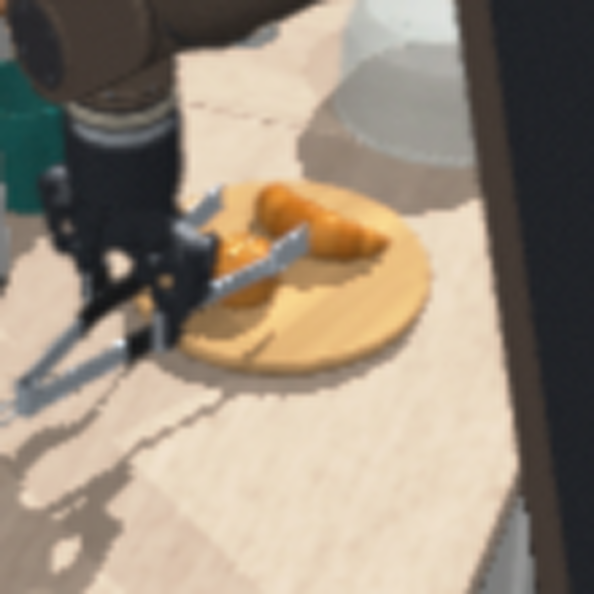

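View pics/t15.png

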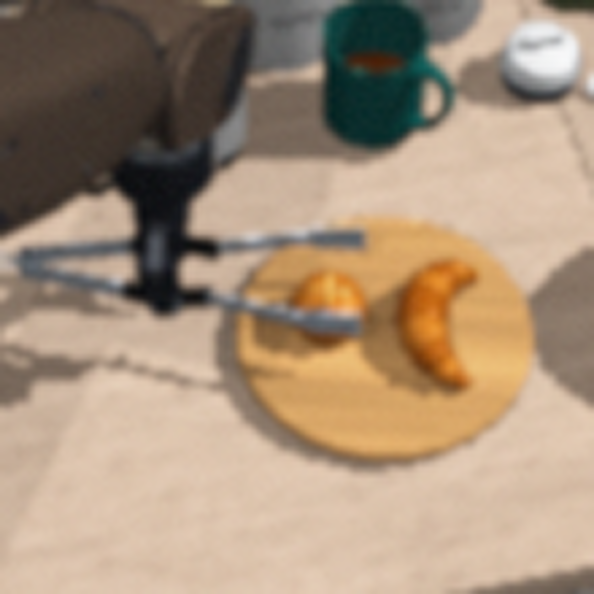

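Request:
{"op": "move_arm", "data": {
  "commands": [
    [0,0,0,0,0,-10,98],
    [0,0,0,0,0,-20,98],
    [0,0,0,0,0,-27,98],
    [0,0,0,0,0,-28,98],
    [0,0,0,0,0,-28,98]
  ]
}}

```text
time: 16.3
eef_pos: [0.5769, -0.0567, 0.0274]
tcp_rot: [0.012, 0.707, -0.01, 0.707]
contact_force: [0.2, -0.3, -1.7]
opening: 0.617
```

Run:
```python
from h import *
s=readout.get_state(); M=rot(s['tcp_rot']);print(s['eef_pos'],s['time'],s['opening'],np.arctan2(M[1,2],M[0,2]),M[:,0],s['contact_force'])
c=cam('side'); cv2.imwrite('pics/s16.png',cv2.resize(c['color'][170:280,230:340][:,:,::-1],None,fx=5.4,fy=5.4,interpolation=cv2.INTER_CUBIC))
c=cam('top'); cv2.imwrite('pics/t16.png',cv2.resize(c['color'][160:270,220:330][:,:,::-1],None,fx=5.4,fy=5.4,interpolation=cv2.INTER_CUBIC))
```

```text
[ 0.57686024 -0.05672054  0.02735151] 16.3 0.6174219089470122 -0.0318917872914142 [ 6.26110441e-04  2.48692687e-03 -9.99996712e-01] [ 0.17053485 -0.2586658  -1.68427243]
```

View pics/s16.png

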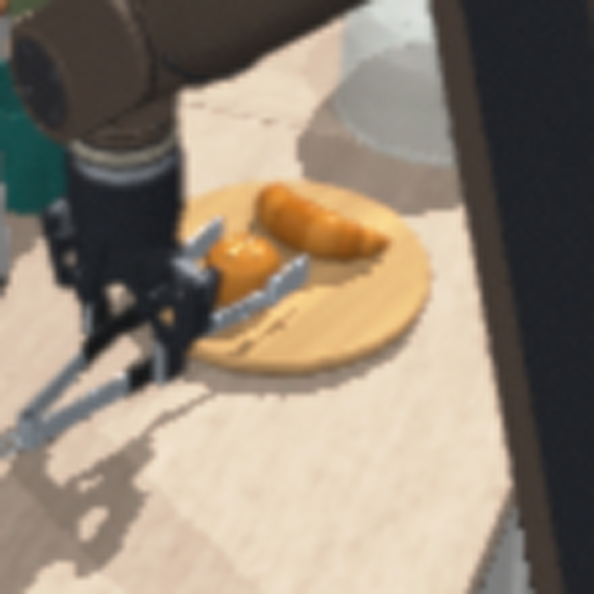

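View pics/t16.png

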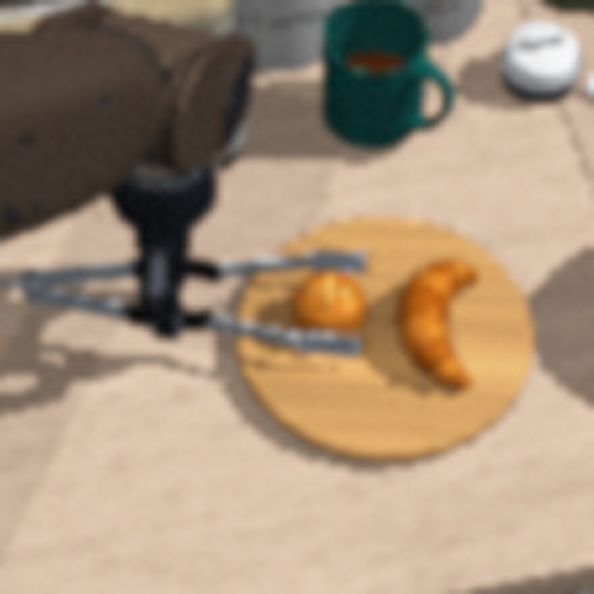

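Request:
{"op": "move_arm", "data": {
  "commands": [
    [0,0,0,0,0,0,110],
    [0,0,0,0,0,0,120],
    [0,0,0,0,0,0,130],
    [0,0,0,0,0,0,150],
    [0,0,0,0,0,0,200],
    [0,0,0,0,0,0,255],
    [0,0,0,0,0,0,255],
    [0,0,0,0,0,0,255]
  ],
  "newtons": 32
}}

```text
time: 17.2
eef_pos: [0.5777, -0.057, 0.0284]
tcp_rot: [0.012, 0.706, -0.011, 0.708]
contact_force: [-0.0, 0.6, 0.5]
opening: 0.511
```

Run:
```python
from h import *
s=readout.get_state(); M=rot(s['tcp_rot']);print(s['eef_pos'],s['time'],s['opening']*85,s['contact_force'])
c=cam('side'); cv2.imwrite('pics/s17.png',cv2.resize(c['color'][170:280,230:340][:,:,::-1],None,fx=5.4,fy=5.4,interpolation=cv2.INTER_CUBIC))
c=cam('top'); cv2.imwrite('pics/t17.png',cv2.resize(c['color'][160:270,220:330][:,:,::-1],None,fx=5.4,fy=5.4,interpolation=cv2.INTER_CUBIC))
```

```text
[ 0.57769428 -0.05696399  0.02835834] 17.2 43.43905367714855 [-0.01483614  0.60367424  0.4646763 ]
```

View pics/s17.png

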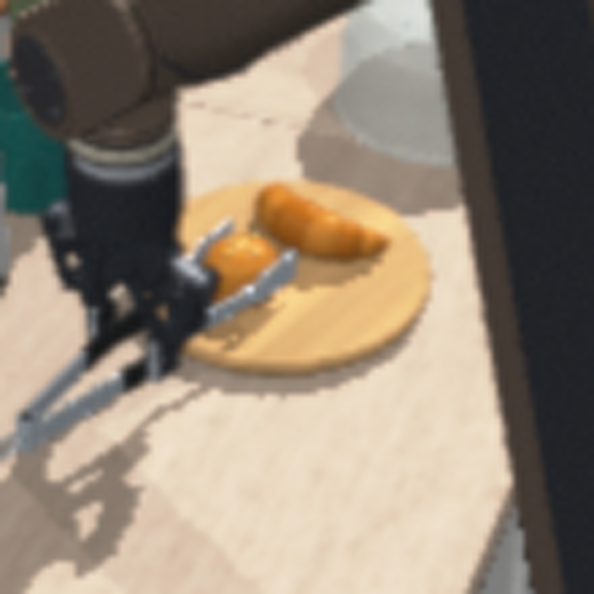

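View pics/t17.png

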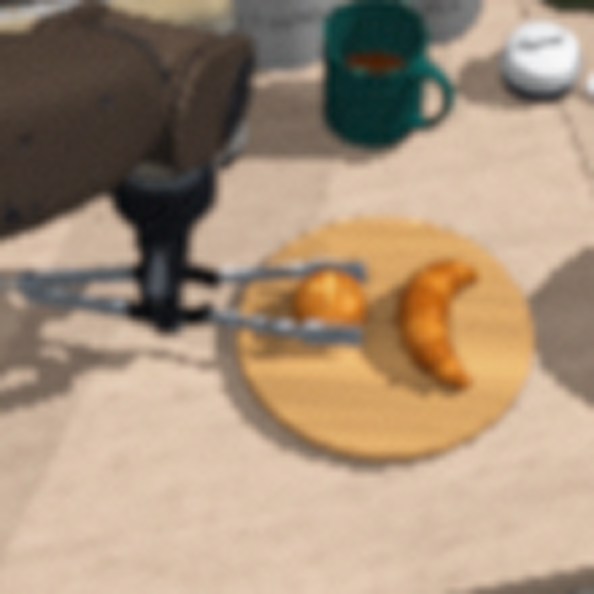

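The opening is 43.4 mm, as expected with the jaws closed on the roll, and the roll sits between the jaws at (330,300) in the crop. Lifting it now.

Request:
{"op": "move_arm", "data": {
  "commands": [
    [0,0,0,0,0,5,255],
    [0,0,0,0,0,15,255],
    [0,0,0,0,0,30,255],
    [0,0,0,0,0,50,255],
    [0,0,0,0,0,75,255],
    [0,0,0,0,0,100,255],
    [0,0,0,0,0,125,255],
    [0,0,0,0,0,150,255],
    [0,0,0,0,0,160,255],
    [0,0,0,0,0,160,255]
  ]
}}

```text
time: 18.3
eef_pos: [0.5789, -0.0572, 0.1912]
tcp_rot: [0.011, 0.704, -0.011, 0.71]
contact_force: [0.2, -0.0, -1.2]
opening: 0.51
```

Run:
```python
from h import *
s=readout.get_state(); M=rot(s['tcp_rot']);print(s['eef_pos'],s['time'],s['opening']*85,s['contact_force'])
c=cam('side'); cv2.imwrite('pics/s18.png',cv2.resize(c['color'][130:280,200:350][:,:,::-1],None,fx=4,fy=4,interpolation=cv2.INTER_CUBIC))
cam('wrist','w18.png')
```

```text
[ 0.578863   -0.057234    0.19120806] 18.3 43.37130405631543 [ 0.15434773 -0.01813826 -1.16560399]
```

View pics/s18.png

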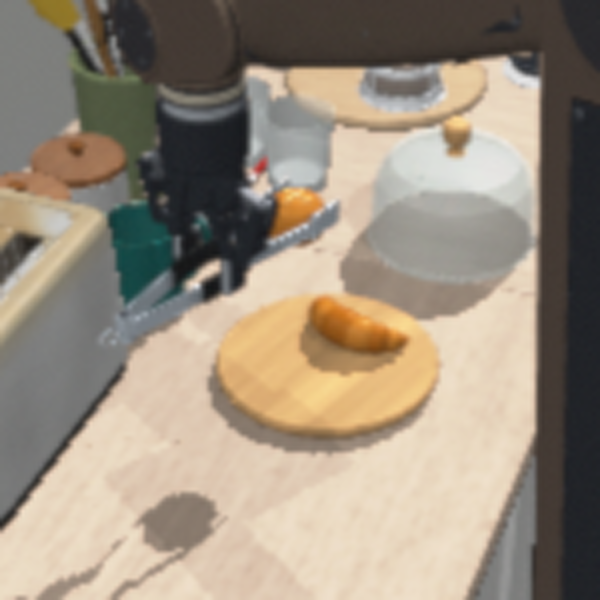

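View pics/w18.png

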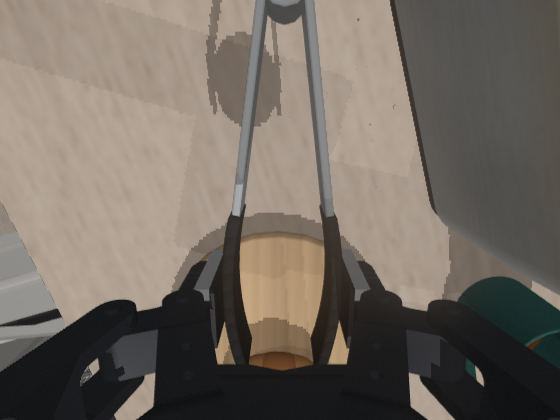

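Run:
```python
from h import *
s=cam('side');P=pts(s).reshape(-1,3)
for y0 in np.arange(.2,.7,.05):
    m=(P[:,2]>.14)&(P[:,2]<.35)&(P[:,1]>y0)&(P[:,1]<y0+.05)&(P[:,0]>.3)&(P[:,0]<.95); print(round(y0,2),m.sum(),np.percentile(P[m,0],[1,5]).round(3) if m.sum()>5 else '')
```

```text
0.2 702 [0.861 0.863]
0.25 775 [0.848 0.85 ]
0.3 870 [0.782 0.792]
0.35 1199 [0.699 0.707]
0.4 1634 [0.692 0.695]
0.45 1678 [0.701 0.706]
0.5 1324 [0.781 0.783]
0.55 1720 [0.446 0.454]
0.6 1435 [0.452 0.465]
0.65 523 [0.742 0.744]
```

Request:
{"op": "move_arm", "data": {
  "commands": [
    [0,0,0,-5,15,0,255],
    [0,0,0,-12,45,0,255],
    [0,0,0,-22,85,0,255],
    [0,0,0,-32,127,0,255],
    [0,0,0,-42,170,0,255],
    [0,0,0,-52,212,0,255],
    [0,0,0,-62,254,0,255]
  ]
}}

```text
time: 19.15
eef_pos: [0.5125, 0.1996, 0.1853]
tcp_rot: [0.012, 0.708, -0.01, 0.706]
contact_force: [0.2, 0.1, -2.0]
opening: 0.508
```

Run:
```python
from h import *
s=cam('side');P=pts(s).reshape(-1,3)
m=(P[:,2]>.09)&(P[:,2]<.3)&(P[:,1]>.45)&(P[:,1]<.68)&(P[:,0]>.35)&(P[:,0]<.56); Q=P[m]; print(m.sum(),np.percentile(Q,[1,50,99],axis=0))
m=m&(P[:,2]>.14);Q=P[m]; print(m.sum(),np.percentile(Q,[1,50,99],axis=0))
st=readout.get_state(); print(st['eef_pos'],st['opening']*85)
```

```text
867 [[0.44415673 0.45093547 0.09084054]
 [0.46307795 0.58508317 0.12283604]
 [0.55146297 0.61357869 0.16901527]]
353 [[0.44460784 0.56836068 0.14062224]
 [0.45969894 0.59354363 0.15228464]
 [0.48533959 0.61341776 0.17042542]]
[0.51053444 0.20504441 0.18532239] 43.04288139123652
```

Request:
{"op": "move_arm", "data": {
  "commands": [
    [0,0,0,-8,35,3,255],
    [0,0,0,-16,75,8,255],
    [0,0,0,-24,115,10,255],
    [0,0,0,-32,148,10,255],
    [0,0,0,-36,165,10,255],
    [0,0,0,-38,173,10,255],
    [0,0,0,-38,175,10,255],
    [0,0,0,-38,175,10,255],
    [0,0,0,-38,175,10,255]
  ]
}}

```text
time: 20.1
eef_pos: [0.473, 0.3789, 0.1951]
tcp_rot: [0.013, 0.709, -0.008, 0.705]
contact_force: [-0.4, 0.3, -1.5]
opening: 0.511
```

Run:
```python
from h import *
s=readout.get_state(); M=rot(s['tcp_rot']);print(s['eef_pos'],s['time'],s['opening']*85,s['contact_force'],s['dq'].round(3))
c=cam('side','s19.png'); P=pts(c)
hsv=cv2.cvtColor(c['color'],cv2.COLOR_RGB2HSV); m=cv2.inRange(hsv,(8,150,120),(24,255,255))
n,l,st,ce=cv2.connectedComponentsWithStats(m)
for i in range(1,n):
    if st[i,4]>40: Q=P[l==i]; print(st[i],ce[i],np.nanmedian(Q,0),np.nanmin(Q,0),np.nanmax(Q,0))
cam('top','t19.png'); cam('wrist','w19.png')
```

```text
[0.47295374 0.37890131 0.19507447] 20.1 43.396304301449774 [-0.43828694  0.31820582 -1.48944125] [-0.003 -0.002 -0.001  0.002 -0.002  0.001]
[205 121  14  16 123] [211.31707317 128.35772358] [ 0.97905363 -0.28996221  0.25608394] [ 0.95935115 -0.30827433  0.21780217] [ 1.00424138 -0.27317089  0.29466642]
[278 206  24  12 172] [288.52325581 212.19767442] [ 0.54747864 -0.23426543  0.04427814] [ 0.20554601 -0.27303197  0.01954832] [0.60596513 0.2839552  0.52525759]
[200 257  18  17 186] [207.35483871 264.26344086] [0.46021268 0.27491743 0.22022841] [0.44381997 0.2445584  0.19804311] [0.4864468  0.29070006 0.22832902]
[135 317  24  21 320] [146.459375 327.6     ] [0.51614455 0.45985082 0.10705967] [0.49091387 0.42347345 0.09086551] [0.54936816 0.48570213 0.11205492]
```

View pics/s19.png

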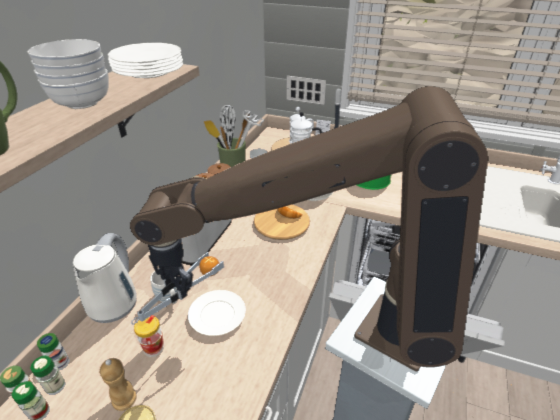

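View pics/t19.png

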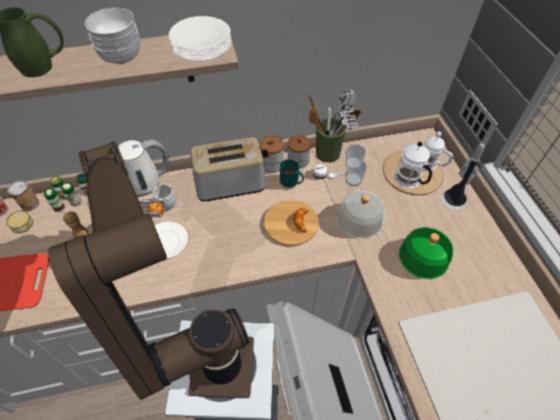

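View pics/w19.png

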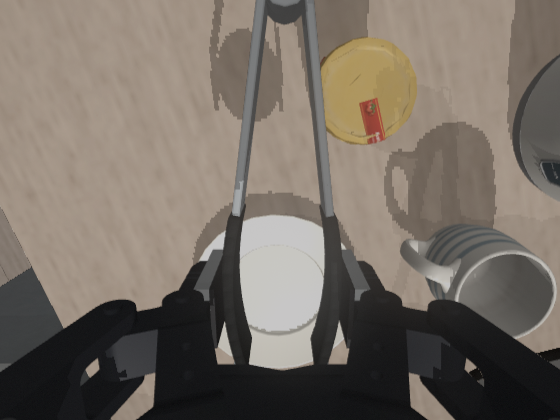

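Run:
```python
from h import *
c=cam('top');s=cam('side')
print('roll top',onz(c,157,208,.205),'side',onz(s,207.4,265,.205))
hsv=cv2.cvtColor(c['color'],cv2.COLOR_RGB2HSV); m=cv2.inRange(hsv,(5,130,100),(24,255,255)); m[:,:140]=0;m[:,175:]=0;m[:195]=0;m[225:]=0
M=cv2.moments(m,True); print(M['m10']/M['m00'],M['m01']/M['m00'],onz(c,M['m10']/M['m00'],M['m01']/M['m00'],.205))
# cover knob & croissant
P=pts(c);Q=P[(P[...,2]>.1)&(P[...,2]<.15)&(abs(P[...,0]-.6)<.1)&(abs(P[...,1]+.49)<.12)];print('cover',len(Q),Q.max(0),np.median(Q,0))
print('knob',onz(c,365.5,199,.132),'croiss',onz(c,300.7,219,.035))
st=readout.get_state();print(st['time'],st['eef_pos'],st['opening']*85,abs(st['dq']).max())
```

```text
roll top [0.47208754 0.25714788 0.205     ] side [0.470488   0.26553751 0.205     ]
155.75 207.27027027027026 [0.47514439 0.26214672 0.205     ]
cover 584 [ 0.65978865 -0.42945748  0.14600195] [ 0.58787277 -0.48763864  0.10419525]
knob [ 0.59533877 -0.49295903  0.132     ] croiss [ 0.56488313 -0.25360917  0.035     ]
20.35 [0.47285015 0.37942951 0.19535883] 43.23922697443356 0.005189556474874496
```

```bash
python3 -c "
from plant import ctrl
print(ctrl.sign_off())"
```

```text
the job is handed in; nothing more can be done
None
```

I handed the job in with the roll held in the tongs over the plate. It took about 20 s of the 61 s allowed; the hand-in gave no verdict.

- **Cover:** I lifted it by the knob and set it upright on the bare worktop. Its knob now measures about (0.595, -0.493), roughly 0.28 m from the board's middle.
- **Tongs and roll:** I picked the tongs up by the rubber grips, turned them to come in from the side away from the croissant, and closed them on the roll at 32 N. The last pictures and readings showed no contact between the hand and the roll.

My last checks before handing in:

| Check | Result |
|---|---|
| Grip opening | 43.2 mm, about the 44 mm expected on the roll |
| Roll centre | about (0.472, 0.263), within about 1 cm of the plate centre (0.464, 0.266) |
| Roll underside | about 18 cm above the worktop, worked out from the arm's height |
| Arm | still, with joint speeds below 0.006 rad/s |
| Croissant | same pixel position as before |
| Cover | upright, let go |
| Plate, jar and mug | looked unmoved in the pictures, but I did not measure them again |

The top and side cameras disagreed by up to about 8 mm on where the roll is, well inside the 5 cm allowed. No check failed.

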